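Start the lacquer curing box

TASK

Start a curing run for the lacquer bowls: first push the drawer of the curing box fully home, then move the orange humidity probe from its wooden stand into the port on top of the box, fully down, and let go of it. Only after that, with drawer and probe in place, press the keys of the control unit one at a time in the order green, yellow, blue, each all the way down and let up before the next, and never press the red one. Leave the drawer shut, the probe in its port and the other things on the table where they stand.

Things in the scene. Friction and masses are not known exactly. Their poses are not given: they have to be found in the camera images.
- box: White curing box, 240 (x) x 250 (y) x 110 mm high, fixed; origin at the centre of its underside, its front faces -x of its own frame, z up. The drawer is in the left (+y) part of the front; the flat top of the right part carries the probe port.
- drawer (a joint): How far the drawer stands out of the curing box, in m: 0 = fully home, grows as it slides out towards the box's -x; at most 0.11. It slides with light friction (about 1.5 N) and stays where it is left; it cannot go past 0.
- drawer_front (a point): Centre of the outer face of the blue drawer front, 60 mm above the table; moves with the drawer; axes parallel to the box's (x points into the box). The front is a flat upright panel without a handle, 152 mm wide, 12 mm thick, from 8 to 96 mm above the table; shut, its face stands 12 mm in front of the box. Small bowls are fixed inside the drawer, lower than the front.
- port (a point): Centre of the mouth of the probe port, a vertical round hole 10 mm wide with a 3 mm chamfer, 50 mm deep, in the flat top of the curing box (110 mm above the table), inside a flat copper ring. Axes parallel to the box's.
- probe: Wireless humidity probe, loose, 60 g: a steel pin 8 mm thick and 40 mm long with a tapered end below an orange round grip 22 mm thick and 55 mm tall. Origin at the tip of the pin, z along it up to the grip; the grip spans z = 40 to 95 mm. It starts upright in the stand.
- probe_flange (a point): Centre of the flat underside of the probe's orange grip, 40 mm above the tip; it lies on the box's top when the probe is fully in.
- stand: Dark wooden block 50 x 50 x 50 mm, fixed, origin at the centre of its underside; the probe's pin hangs in the 11 mm hole in its top, the grip resting on the top, 50 mm above the table.
- console: Grey control unit, 170 (x) x 160 (y) x 50 mm high, fixed; origin at the centre of its underside. On its top are four round keys in a 2 x 2 grid at a pitch of 60 mm (which colour is where varies) and a dark display strip.
- key_green_top (a point): Centre of the top of the green key, a round spring button 28 mm across that stands 6 mm above its black housing (44 mm across, 12 mm high on the control unit), top 68 mm above the table; it moves with the key.
- key_green (a joint): How far the green key is pressed, in m: 0 = up, 0.006 = fully down (takes about 4 N); it springs back.
- key_yellow_top (a point): Centre of the top of the yellow key, a round spring button 28 mm across that stands 6 mm above its black housing (44 mm across, 12 mm high on the control unit), top 68 mm above the table; it moves with the key.
- key_yellow (a joint): How far the yellow key is pressed, in m: 0 = up, 0.006 = fully down (takes about 4 N); it springs back.
- key_blue_top (a point): Centre of the top of the blue key, a round spring button 28 mm across that stands 6 mm above its black housing (44 mm across, 12 mm high on the control unit), top 68 mm above the table; it moves with the key.
- key_blue (a joint): How far the blue key is pressed, in m: 0 = up, 0.006 = fully down (takes about 4 N); it springs back.
- key_red_top (a point): Centre of the top of the red key, a round spring button 28 mm across that stands 6 mm above its black housing (44 mm across, 12 mm high on the control unit), top 68 mm above the table; it moves with the key.
- key_red (a joint): How far the red key is pressed, in m: 0 = up, 0.006 = fully down (takes about 4 N); it springs back.
- bowl: White ceramic bowl, 90 mm wide, 50 mm high, loose, origin at its underside; to be left alone.
- cup: Dark red cup, 52 mm wide, 60 mm high, loose on top of the rear part of the curing box, origin at its underside; to be left alone.
- brush_jar: Greenish glass jar, 72 mm wide, 100 mm high, with brushes rising to about 195 mm, loose, origin at its underside; to be left alone.
- spatula: Spatula, 200 mm long, lying on the table along its own x, loose; to be left alone.
- sanding_block: Cork sanding block 70 x 45 x 30 mm, loose, origin at its underside; to be left alone.
- vase: Black square lacquer vase, 60 x 60 x 110 mm, loose, origin at its underside; to be left alone.
- pigment: Small red pigment jar, 48 mm wide, 60 mm high, with a white cap, loose, origin at its underside; to be left alone.

How it is judged:
On the way, in this order (a step that is already met when the one before it is completed fails the run):
1. the drawer is pushed home (within 4 mm of shut) (value of joint drawer below 0.004 m), for 0.2 s.
2. the probe stands fully seated in the port of the curing box and has been let go (horizontal distance between probe_flange and port below 0.005 m and z of probe_flange in the frame of box between 0.105 and 0.114 m and angle between probe's own z axis and vertical below 0.09 rad and contact force between probe and the fingers below 0.05 N and linear speed of probe below 0.02 m/s), for 0.2 s.
3. the green key is pressed down (at least 4.5 of its 6 mm) (value of joint key_green above 0.0045 m), for 0.06 s.
4. the green key is let up again (value of joint key_green below 0.0015 m), for 0.06 s.
5. the yellow key is pressed down (at least 4.5 of its 6 mm) (value of joint key_yellow above 0.0045 m), for 0.06 s.
6. the yellow key is let up again (value of joint key_yellow below 0.0015 m), for 0.06 s.
7. the blue key is pressed down (at least 4.5 of its 6 mm) (value of joint key_blue above 0.0045 m), for 0.06 s.
8. the blue key is let up again (value of joint key_blue below 0.0015 m), for 0.06 s.
At the end, for the whole second after the job is handed in: The drawer is shut within 5 mm, the probe stands upright in the port with its grip down on the box top (within 4 mm, 5 mm off-centre at most), released and at rest; all four keys are up, and every other object is within 40 mm of where it started (all of step 2 and value of joint drawer below 0.005 m and value of joint each of key_green, key_yellow, key_blue, key_red below 0.0015 m and distance of each of bowl, cup, brush_jar, spatula, sanding_block, vase, pigment from where it was at the start of the episode below 0.04 m); the robot touches nothing.
It fails at once if the red key is pressed (more than 2 mm) (value of joint key_red above 0.002 m).
It fails at once if a key is pressed while the drawer is open (over 8 mm) or the probe is not in its port (value of joint any of key_green, key_yellow, key_blue, key_red above 0.002 m and (value of joint drawer above 0.008 m or horizontal distance between probe_flange and port above 0.01 m or z of probe_flange in the frame of box above 0.118 m)).
It fails at once if two keys are down at once (value of joint each of key_yellow, key_green above 0.002 m or value of joint each of key_blue, key_green above 0.002 m or value of joint each of key_blue, key_yellow above 0.002 m).
It fails at once if another object is shifted by more than 40 mm (distance of any of bowl, cup, brush_jar, spatula, sanding_block, vase, pigment from where it was at the start of the episode above 0.04 m).
It also fails if it takes over 72 s, if anything falls off the work surface, if the arm or the gripper's body presses on something with over 40 N, if the wrist force passes 120 N, or if a joint passes its speed limit or range.

ROBOT

A 6-joint arm with a two-finger parallel gripper is mounted at the origin on the work surface. World frame = base frame: x ahead of the robot, y to its left, z up, the work surface at z = 0. Lengths are in m, angles in rad, forces in N, time in s.
With the tool pointing down it reaches from about 0.225 to 0.875 m from the base axis. Payload 3.4 kg.
Tool frame: the origin (TCP) lies between the finger pads; the fingertips stand ahead of it and the grasp point (between the pads) lies 2 mm behind it (nose_length is the z of the fingertips in the tool frame, in m); z points along the fingers, y is the line along which they close (so a half turn about z gives the same grasp; the last joint's range is limited). The gripper opens to 85 mm and grips with 20 to 120 N. Pads are 22 mm wide; open, the fingers measure 114 mm over their backs; the gripper's body (76 mm by 85 mm) begins 54 mm behind the grasp point. The pads swing forward as they close: fully open they stand 13 mm farther back than shut.
Start: joints at [1.128, 0.276, 1.505, -0, 1.361, -0.121], TCP at [0.182, 0.546, 0.248] pointing down, gripper open.
Joint ranges: [-2.89, 2.89], [-0.75, 2.08], [0.22, 2.7], [-1.18, 4.32], [0.11, 2.71], [-2.7, 2.7]. Speed limits (rad/s): [2.57, 2.57, 3.14, 3.14, 3.14, 3.14].

INTERFACE

Orientations are given as a 3x3 rotation matrix whose columns are the frame's x, y, z axes.
In Python, from rig import get_obs, read_camera, job_done, nose_length gives the robot as it stands.
- The arm moves only by the tool carry_out, never from a script. Its argument "steps" is a list of rows, each an object of numbers: "tx", "ty", "tz": the shift along the tool's x, y, z normalised to -1 to 1, where 1 is 25 mm; "rx", "ry", "rz": the turn, a rotation vector about the tool's x, y, z normalised to -1 to 1, where 1 is 6 degrees; "grip": the opening, from -1 (shut) to 1 (fully open). A call has 1 to 12 rows; each row shifts and turns the commanded pose from where the row before left it, along the tool's axes as they then stand; what a row does not reach is not made up. A row lasts 1/8 s, in which the tool goes at most 62.5 mm and 10.7 degrees, less where a joint would pass 70% of its speed; a pose out of reach is approached as far as the arm can. A call with a number of a shift or a turn outside -1 to 1 is refused whole. A call with a gripper value outside its range is refused whole. The fingers move at their own pace and stop on an object; the grip force is fixed at half the most. Time passes only in rows, so rows that do not move let the fingers close. It gives the time, the measured TCP pose, the force, the opening and the grip force at its end, in the units of the state.
- get_obs(): the state, without advancing time (a new reading comes with each control period).
- read_camera(name): name is "scene" or "top"; returns a dict with "frame" (480x640x3 uint8, red, green, blue), "camera_matrix" (3x3 intrinsics, pixels), "pose" (4x4, takes a point from camera to world coordinates). Camera axes: x right, y up, looking along -z (the intrinsics and any distortion apply to the point x, -y, -z); pixel columns grow to the right and rows downward; lengths in m; the calibration is good to about 2 mm. A picture is of the moment at which its call begins. There is no depth.
- job_done(): hands the job in; it is judged then, once.
The state is a dict: "time_s": time; "joints": joint angles; "qvel": joint speeds; "tau": joint torques, N m; "position": TCP position; "ee_rot": TCP orientation; "force": force on the tool from outside, world axes, zero at the start; "wrist_torque": the same for the moment, N m; "gripper_width": finger opening in m; "grasp_force": force on a finger pad.
Only numpy, scipy, OpenCV 4.12 (cv2) and the standard library are available. Lean on these libraries where they do the work, as an engineer would, in place of code of your own. Each camera call takes 0.05 s, during which the arm holds its last target. There are 200 camera calls.

## Working session

There is one attempt and no reset: what is moved stays moved. The work goes in short steps, Python scripts to look and compute and a tool call to move; the robot and the scene stay as the last step left them, time stands still between calls to the robot, and variables do not carry over. Pictures are saved under pics/ and viewed, at most 10 in all, crops included, and the job is handed in when it is done.

Besides the shell and the picture viewer there is one more tool, called after ">>>" as name(argument=value, ...) on one line, values as JSON. carry_out: Moves the arm, as the interface text tells. Scaled input: -1 to 1 covers 25 mm each way for a shift and 6 degrees each way for a turn. Its arguments: {"type":"object","properties":{"steps":{"type":"array"}},"required":["steps"]}

```bash
mkdir -p pics; cat > h.py <<'E'
import numpy as np,cv2,json
from rig import *
def snap(n,f):
    c=read_camera(n); cv2.imwrite(f'pics/{f}.png',c['frame'][:,:,::-1])
    np.savez(f'pics/{f}.npz',**{k:np.array(v) for k,v in c.items() if k!='frame'}); return c
def ray(f,uv):
    c=np.load(f'pics/{f}.npz'); K=c['camera_matrix'];P=c['pose']
    d=np.linalg.inv(K)@[uv[0],uv[1],1]; return P[:3,3],P[:3,:3]@(d*[1,-1,-1])
def onz(f,uv,z):
    o,d=ray(f,uv); return o+d*(z-o[2])/d[2]
def tri(f1,a,f2,b):
    A=np.zeros((3,3));B=np.zeros(3);R=[ray(f1,a),ray(f2,b)]
    for o,d in R:
        d=d/np.linalg.norm(d);M=np.eye(3)-np.outer(d,d);A+=M;B+=M@o
    p=np.linalg.solve(A,B); return p
E
python3 - <<'E'
from h import *
for n in('scene','top'):
    c=snap(n,n+'0'); print(n,{k:np.array(v).round(4).tolist() for k,v in c.items() if k!='frame'})
o=get_obs();print({k:np.round(v,3).tolist() for k,v in o.items()},nose_length)
E
```

```text
scene {'camera_matrix': [[436.0635, 0.0, 312.666], [0.0, 436.0635, 239.4069], [0.0, 0.0, 1.0]], 'pose': [[0.8006, -0.4614, 0.3822, 0.8863], [0.5991, 0.6123, -0.5158, -0.4756], [0.004, 0.642, 0.7667, 0.8453], [0.0, 0.0, 0.0, 1.0]]}
top {'camera_matrix': [[465.1237, 0.0, 311.1889], [0.0, 465.1237, 250.9328], [0.0, 0.0, 1.0]], 'pose': [[0.0183, 0.9962, -0.0853, 0.4337], [-0.9998, 0.0182, -0.0026, -0.0005], [-0.0011, 0.0853, 0.9964, 1.3497], [0.0, 0.0, 0.0, 1.0]]}
{'time_s': 0.1, 'joints': [1.128, 0.277, 1.506, 0.0, 1.361, -0.121], 'qvel': [-0.001, -0.0, -0.004, -0.0, -0.002, 0.001], 'tau': [0.002, -41.77, -24.64, -0.0, 0.006, 0.0], 'position': [0.182, 0.545, 0.248], 'ee_rot': [[-0.949, 0.316, -0.001], [0.316, 0.949, -0.001], [0.0, -0.002, -1.0]], 'force': [0.17, -0.968, 0.41], 'wrist_torque': [-0.05, -0.024, 0.049], 'grasp_force': 0.0, 'gripper_width': 0.085} 0.017
```

View pics/scene0.png

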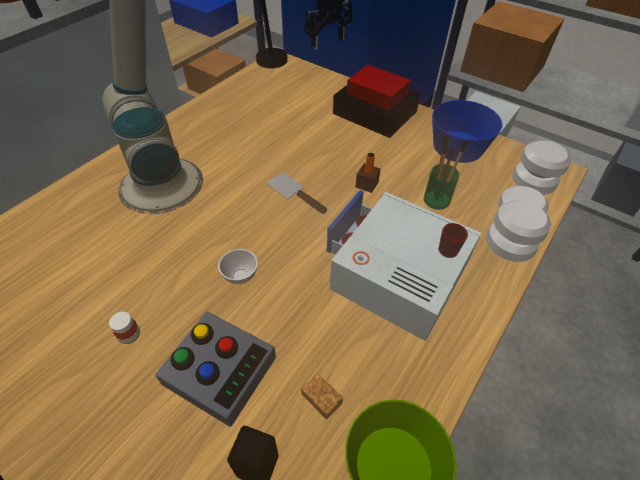

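View pics/top0.png

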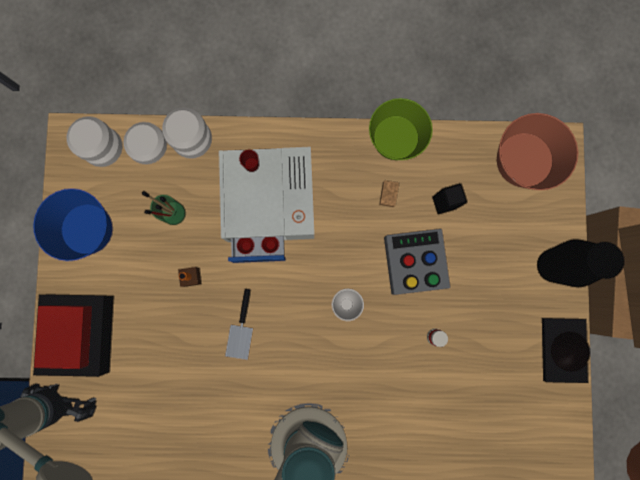

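The scene view shows the probe in its stand at about (370,165), the port at (361,258), the drawer front at about (345,222) and the console at (217,365). The top view shows the probe at (189,276), the port at (298,216), the drawer front at (256,260), and the keys at red (408,261), blue (430,258), yellow (411,282) and green (433,280). I'll enlarge these next.

```bash
python3 - <<'E'
import cv2,numpy as np
def crop(f,x,y,w,h,s):
    im=cv2.imread(f'pics/{f}.png')[y:y+h,x:x+w]; im=cv2.resize(im,None,fx=s,fy=s,interpolation=cv2.INTER_CUBIC)
    for i in range(0,w,10):
        cv2.line(im,(i*s,0),(i*s,6),(0,255,255),1); 
        if i%20==0: cv2.putText(im,str(x+i),(i*s,16),0,.35,(0,0,255),1)
    for i in range(0,h,10):
        cv2.line(im,(0,i*s),(6,i*s),(0,255,255),1)
        if i%20==0: cv2.putText(im,str(y+i),(8,i*s+4),0,.35,(0,0,255),1)
    return im
cv2.imwrite('pics/c1.png',crop('scene0',320,145,160,150,4)[:600,:640])
cv2.imwrite('pics/c2.png',crop('top0',170,140,155,150,4))
a=crop('scene0',150,310,130,115,4)[:460]; b=crop('top0',380,225,70,75,4)
m=np.zeros((460,800,3),np.uint8); m[:,:520]=a; m[:300,520:800]=b; cv2.imwrite('pics/c3.png',m)
E
```

```text
(no output)
```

View pics/c1.png

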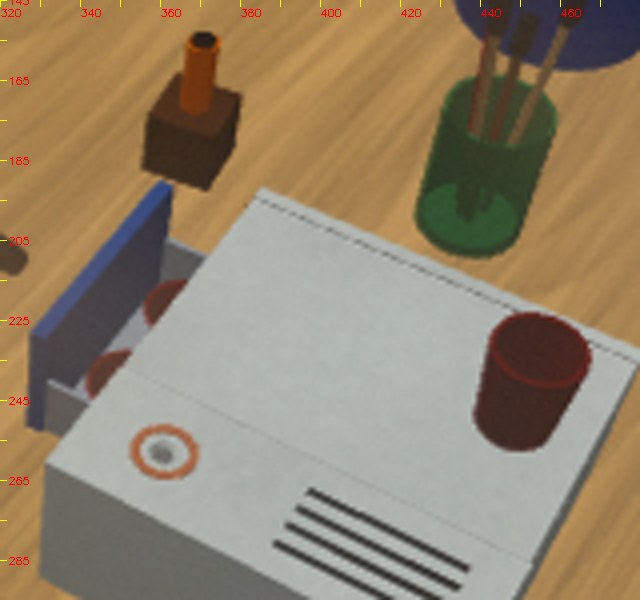

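View pics/c2.png

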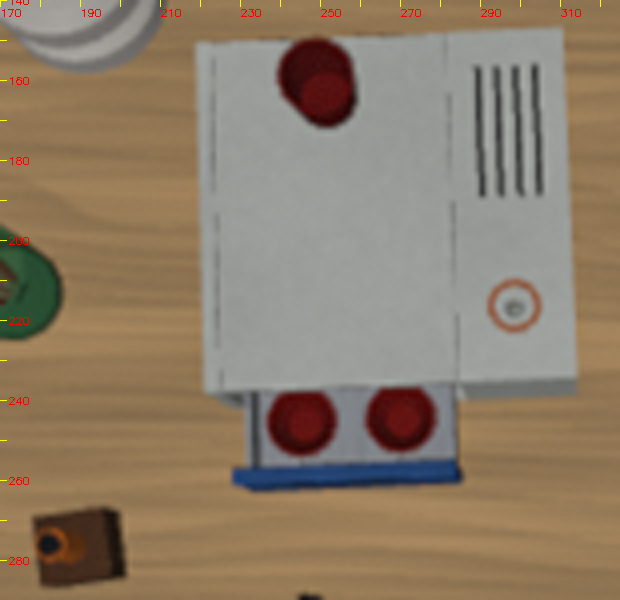

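View pics/c3.png

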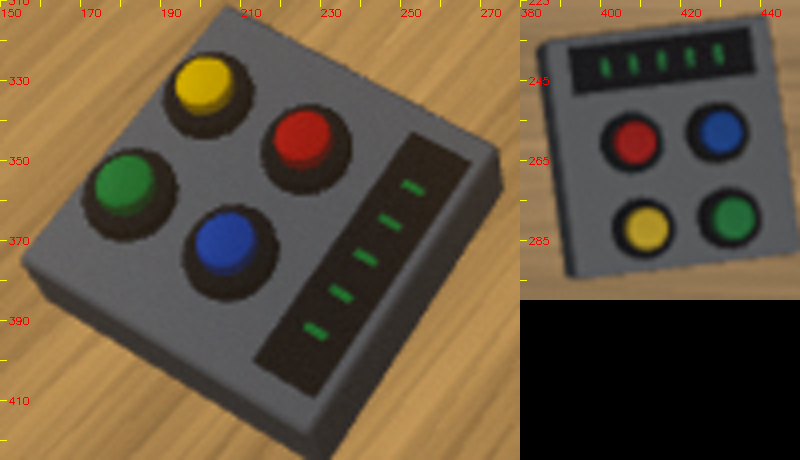

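c1: probe top is at scene (370.6,154.4), the port ring at (360.6,257.6), and the box front corners at (385.1,191.6) and (330.9,260.4). c2: probe top is at top-view (181.6,275.9), the ring at (298.4,216.1), and the drawer front's top edge at about y=257–260. c3: all four keys are clear in both views, so I can triangulate them.

```bash
python3 - <<'E'
from h import *
P=dict(probetop=((370.6,154.4),(181.6,275.9)),port=((360.6,257.6),(298.4,216.1)),boxFL=((385.1,191.6),(220.9,237.9)),boxFR=((330.9,260.4),(313.6,234.4)),
yel=((200.6,330.1),(411.4,281.9)),red=((225.1,343.1),(408.4,260.1)),blue=((205.9,369.4),(430.1,257.6)),green=((180.6,354.9),(433.1,279.4)))
Z=dict(probetop=.105,port=.11,boxFL=.11,boxFR=.11)
for k,(a,b) in P.items():
    z=Z.get(k,.068); print(k,tri('scene0',a,'top0',b).round(4),'onz',onz('scene0',a,z).round(4)[:2],onz('top0',b,z).round(4)[:2])
print('boxcorners',[onz('top0',(170+u/4-.4,140+v/4-.4),.11)[:2].round(4).tolist() for u,v in((196,43),(562,28),(576,379),(205,393))])
print('drawer inner edge top',[onz('top0',(170+u/4-.4,140+v/4-.4),.096)[:2].round(4).tolist() for u,v in((235,468),(458,460))])
print('scene inner/top', [onz('scene0',(320+u/4-.4,145+v/4-.4),.096)[:2].round(4).tolist() for u,v in((163,182),(173,186),(31,332),(45,337))])
print('stand',[onz('top0',(170+u/4-.4,140+v/4-.4),.05)[:2].round(4).tolist() for u,v in((33,519),(106,508),(115,577),(42,587))])
print('spatula handle,bowl',onz('top0',(247,291),.01),onz('top0',(347,304),.05),onz('top0',(168,209),.1))
E
```

```text
probetop [0.4663 0.3467 0.1083] onz [0.4639 0.3499] [0.4669 0.3481]
port [0.6326 0.0386 0.1125] onz [0.6314 0.04  ] [0.6333 0.0389]
boxFL [0.5701 0.2451 0.1109] onz [0.5694 0.2457] [0.5705 0.2455]
boxFR [ 0.5846 -0.0029  0.1083] onz [ 0.5852 -0.0041] [ 0.5845 -0.0029]
yel [ 0.4629 -0.2738  0.0697] onz [ 0.462  -0.2734] [ 0.463  -0.2741]
red [ 0.5224 -0.2653  0.0719] onz [ 0.5203 -0.2645] [ 0.5229 -0.2659]
blue [ 0.5307 -0.325   0.0712] onz [ 0.5291 -0.3244] [ 0.5309 -0.3258]
green [ 0.4709 -0.3333  0.0699] onz [ 0.4699 -0.3329] [ 0.471  -0.3338]
boxcorners [[0.8104, 0.2602], [0.8253, 0.011], [0.5846, -0.0029], [0.5706, 0.2457]]
drawer inner edge top [[0.5216, 0.2264], [0.5297, 0.0758]]
scene inner/top [[0.5117, 0.2271], [0.5185, 0.2278], [0.5185, 0.077], [0.5271, 0.0788]]
stand [[0.4865, 0.3747], [0.4951, 0.324], [0.4471, 0.3158], [0.4392, 0.3664]]
spatula handle,bowl [0.42963041 0.18511363 0.01      ] [ 0.39888445 -0.09921505  0.05      ] [0.64797442 0.39408199 0.1       ]
```

>>> carry_out(steps=[{"rz": -0.77,"grip": -1},{"rz": -0.77,"grip": -1},{"rz": -0.77,"grip": -1},{"rz": -0.77,"grip": -1},{"tx": -0.7,"ty": -0.98,"grip": -1},{"tx": -0.7,"ty": -0.98,"grip": -1},{"tx": -0.7,"ty": -0.98,"grip": -1},{"tx": -0.7,"ty": -0.98,"grip": -1},{"tx": -0.7,"ty": -0.98,"grip": -1},{"tx": -0.7,"ty": -0.98,"grip": -1},{"tx": -0.7,"ty": -0.98,"grip": -1},{"tx": -0.7,"ty": -0.98,"grip": -1}])

```text
schema error: expected keys tx, ty, tz, rx, ry, rz, grip
```

>>> carry_out(steps=[{"tx": 0,"ty": 0,"tz": 0,"rx": 0,"ry": 0,"rz": -0.77,"grip": -1},{"tx": 0,"ty": 0,"tz": 0,"rx": 0,"ry": 0,"rz": -0.77,"grip": -1},{"tx": 0,"ty": 0,"tz": 0,"rx": 0,"ry": 0,"rz": -0.77,"grip": -1},{"tx": 0,"ty": 0,"tz": 0,"rx": 0,"ry": 0,"rz": -0.77,"grip": -1},{"tx": -0.7,"ty": -0.98,"tz": 0,"rx": 0,"ry": 0,"rz": 0,"grip": -1},{"tx": -0.7,"ty": -0.98,"tz": 0,"rx": 0,"ry": 0,"rz": 0,"grip": -1},{"tx": -0.7,"ty": -0.98,"tz": 0,"rx": 0,"ry": 0,"rz": 0,"grip": -1},{"tx": -0.7,"ty": -0.98,"tz": 0,"rx": 0,"ry": 0,"rz": 0,"grip": -1},{"tx": -0.7,"ty": -0.98,"tz": 0,"rx": 0,"ry": 0,"rz": 0,"grip": -1},{"tx": -0.7,"ty": -0.98,"tz": 0,"rx": 0,"ry": 0,"rz": 0,"grip": -1},{"tx": -0.7,"ty": -0.98,"tz": 0,"rx": 0,"ry": 0,"rz": 0,"grip": -1},{"tx": -0.7,"ty": -0.98,"tz": 0,"rx": 0,"ry": 0,"rz": 0,"grip": -1}])

```text
time_s: 1.6
position: [0.3223, 0.3486, 0.248]
ee_rot: [[-1.0, -0.001, -0.001], [-0.001, 1.0, -0.0], [0.001, -0.0, -1.0]]
force: [0.2, -0.0, -0.5]
gripper_width: -0.0001
grasp_force: 0.0
```

>>> carry_out(steps=[{"tx": -0.7,"ty": -0.99,"tz": 0,"rx": 0,"ry": 0,"rz": 0,"grip": -1},{"tx": -0.7,"ty": -0.99,"tz": 0,"rx": 0,"ry": 0,"rz": 0,"grip": -1},{"tx": -0.7,"ty": -0.99,"tz": 0,"rx": 0,"ry": 0,"rz": 0,"grip": -1},{"tx": -0.7,"ty": -0.99,"tz": 0,"rx": 0,"ry": 0,"rz": 0,"grip": -1},{"tx": -0.7,"ty": -0.99,"tz": 0,"rx": 0,"ry": 0,"rz": 0,"grip": -1},{"tx": -0.7,"ty": -0.99,"tz": 0,"rx": 0,"ry": 0,"rz": 0,"grip": -1},{"tx": -0.7,"ty": -0.99,"tz": 0.8,"rx": 0,"ry": 0,"rz": 0,"grip": -1},{"tx": -0.7,"ty": -0.99,"tz": 0.8,"rx": 0,"ry": 0,"rz": 0,"grip": -1},{"tx": 0,"ty": 0,"tz": 1,"rx": 0,"ry": 0,"rz": 0,"grip": -1},{"tx": 0,"ty": 0,"tz": 1,"rx": 0,"ry": 0,"rz": 0,"grip": -1},{"tx": 0,"ty": 0,"tz": 1,"rx": 0,"ry": 0,"rz": 0,"grip": -1},{"tx": 0,"ty": 0,"tz": 1,"rx": 0,"ry": 0,"rz": 0,"grip": -1}])

```text
time_s: 3.1
position: [0.4619, 0.1516, 0.1072]
ee_rot: [[-1.0, -0.001, -0.001], [-0.001, 1.0, -0.0], [0.001, -0.0, -1.0]]
force: [0.5, 0.1, -1.3]
gripper_width: 0.0001
grasp_force: 0.0
```

>>> carry_out(steps=[{"tx": 0,"ty": 0,"tz": 0.9,"rx": 0,"ry": 0,"rz": 0,"grip": -1},{"tx": -0.8,"ty": 0,"tz": 0,"rx": 0,"ry": 0,"rz": 0,"grip": -1},{"tx": -0.4,"ty": 0,"tz": 0,"rx": 0,"ry": 0,"rz": 0,"grip": -1},{"tx": -0.4,"ty": 0,"tz": 0,"rx": 0,"ry": 0,"rz": 0,"grip": -1},{"tx": -0.4,"ty": 0,"tz": 0,"rx": 0,"ry": 0,"rz": 0,"grip": -1},{"tx": -0.4,"ty": 0,"tz": 0,"rx": 0,"ry": 0,"rz": 0,"grip": -1},{"tx": -0.3,"ty": 0,"tz": 0,"rx": 0,"ry": 0,"rz": 0,"grip": -1}])

```text
time_s: 3.98
position: [0.5301, 0.1519, 0.0858]
ee_rot: [[-1.0, -0.001, -0.0], [-0.001, 1.0, 0.0], [0.0, 0.0, -1.0]]
force: [-2.1, 1.6, 0.2]
gripper_width: 0.0002
grasp_force: 0.9
```

>>> carry_out(steps=[{"tx": -0.3,"ty": 0,"tz": 0,"rx": 0,"ry": 0,"rz": 0,"grip": -1},{"tx": -0.3,"ty": 0,"tz": 0,"rx": 0,"ry": 0,"rz": 0,"grip": -1},{"tx": -0.1,"ty": 0,"tz": 0,"rx": 0,"ry": 0,"rz": 0,"grip": -1},{"tx": -0.1,"ty": 0,"tz": 0,"rx": 0,"ry": 0,"rz": 0,"grip": -1}])

```text
time_s: 4.47
position: [0.5497, 0.1518, 0.0858]
ee_rot: [[-1.0, -0.001, -0.0], [-0.001, 1.0, 0.0], [0.0, 0.0, -1.0]]
force: [-0.4, 0.6, 0.5]
gripper_width: -0.0001
grasp_force: 0.8
```

>>> carry_out(steps=[{"tx": -0.08,"ty": 0,"tz": 0,"rx": 0,"ry": 0,"rz": 0,"grip": -1}])

```text
time_s: 4.6
position: [0.5516, 0.1518, 0.0858]
ee_rot: [[-1.0, -0.001, -0.0], [-0.001, 1.0, 0.0], [0.0, 0.0, -1.0]]
force: [-1.7, 0.4, 0.6]
gripper_width: -0.0002
grasp_force: 0.8
```

>>> carry_out(steps=[{"tx": -0.05,"ty": 0,"tz": 0,"rx": 0,"ry": 0,"rz": 0,"grip": -1},{"tx": 0,"ty": 0,"tz": 0,"rx": 0,"ry": 0,"rz": 0,"grip": -1}])

```text
time_s: 4.85
position: [0.552, 0.1518, 0.0858]
ee_rot: [[-1.0, -0.001, -0.002], [-0.001, 1.0, 0.0], [0.002, 0.0, -1.0]]
force: [-4.8, 1.5, 3.3]
gripper_width: 0.0001
grasp_force: 2.1
```

>>> carry_out(steps=[{"tx": -0.06,"ty": 0,"tz": 0,"rx": 0,"ry": 0,"rz": 0,"grip": -1},{"tx": 0,"ty": 0,"tz": 0,"rx": 0,"ry": 0,"rz": 0,"grip": -1}])

```text
time_s: 5.1
position: [0.5521, 0.1518, 0.0857]
ee_rot: [[-1.0, -0.001, -0.005], [-0.001, 1.0, -0.0], [0.005, -0.0, -1.0]]
force: [-7.3, 1.0, 5.2]
gripper_width: 0.0003
grasp_force: 3.6
```

>>> carry_out(steps=[{"tx": 0.8,"ty": 0,"tz": 0,"rx": 0,"ry": 0,"rz": 0,"grip": -1},{"tx": 0.8,"ty": 0,"tz": -0.2,"rx": 0,"ry": 0,"rz": 0,"grip": -1},{"tx": 0.8,"ty": 0,"tz": -1,"rx": 0,"ry": 0,"rz": 0,"grip": -1},{"tx": 0.8,"ty": 0,"tz": -1,"rx": 0,"ry": 0,"rz": 0,"grip": -1},{"tx": 0.2,"ty": 0.9,"tz": -1,"rx": 0,"ry": 0,"rz": 0,"grip": 0},{"tx": 0,"ty": 0.99,"tz": -1,"rx": 0,"ry": 0,"rz": 0,"grip": 1},{"tx": 0,"ty": 0.99,"tz": -0.6,"rx": 0,"ry": 0,"rz": 0,"grip": 1},{"tx": 0,"ty": 0.99,"tz": 0,"rx": 0,"ry": 0,"rz": 0,"grip": 1},{"tx": 0,"ty": 0.99,"tz": 0,"rx": 0,"ry": 0,"rz": 0,"grip": 1},{"tx": 0,"ty": 0.99,"tz": 0,"rx": 0,"ry": 0,"rz": 0,"grip": 1},{"tx": 0,"ty": 0.99,"tz": 0,"rx": 0,"ry": 0,"rz": 0,"grip": 1},{"tx": 0,"ty": 0.95,"tz": 0,"rx": 0,"ry": 0,"rz": 0,"grip": 1}])

```text
time_s: 6.6
position: [0.4695, 0.3474, 0.2063]
ee_rot: [[-1.0, -0.001, 0.002], [-0.001, 1.0, 0.0], [-0.002, 0.0, -1.0]]
force: [-0.3, -1.0, -0.6]
gripper_width: 0.0854
grasp_force: 0.0
```

>>> carry_out(steps=[{"tx": 0,"ty": 0,"tz": 0,"rx": 0,"ry": 0,"rz": 0,"grip": 1}])

```text
time_s: 6.72
position: [0.4694, 0.3479, 0.206]
ee_rot: [[-1.0, -0.003, 0.001], [-0.003, 1.0, 0.001], [-0.001, 0.001, -1.0]]
force: [-0.1, -0.9, 0.5]
gripper_width: 0.0854
grasp_force: 0.0
```

>>> carry_out(steps=[{"tx": 0.14,"ty": 0,"tz": 0.9,"rx": 0,"ry": 0,"rz": 0,"grip": 1},{"tx": 0,"ty": 0,"tz": 0.9,"rx": 0,"ry": 0,"rz": 0,"grip": 1},{"tx": 0,"ty": 0,"tz": 0.9,"rx": 0,"ry": 0,"rz": 0,"grip": 1},{"tx": 0,"ty": 0,"tz": 0.9,"rx": 0,"ry": 0,"rz": 0,"grip": 1},{"tx": 0,"ty": 0,"tz": 0.9,"rx": 0,"ry": 0,"rz": 0,"grip": 1},{"tx": 0,"ty": 0,"tz": 0.45,"rx": 0,"ry": 0,"rz": 0,"grip": 1},{"tx": 0,"ty": 0,"tz": 0,"rx": 0,"ry": 0,"rz": 0,"grip": 1}])

```text
time_s: 7.6
position: [0.4655, 0.3459, 0.0816]
ee_rot: [[-1.0, -0.001, -0.001], [-0.001, 1.0, -0.001], [0.001, -0.001, -1.0]]
force: [0.5, -0.7, -0.6]
gripper_width: 0.0854
grasp_force: 0.0
```

>>> carry_out(steps=[{"tx": 0,"ty": 0,"tz": 0,"rx": 0,"ry": 0,"rz": 0,"grip": -0.2},{"tx": 0,"ty": 0,"tz": 0,"rx": 0,"ry": 0,"rz": 0,"grip": -0.4},{"tx": 0,"ty": 0,"tz": 0,"rx": 0,"ry": 0,"rz": 0,"grip": -1},{"tx": 0,"ty": 0,"tz": 0,"rx": 0,"ry": 0,"rz": 0,"grip": -1},{"tx": 0,"ty": 0,"tz": 0,"rx": 0,"ry": 0,"rz": 0,"grip": -1}])

```text
time_s: 8.22
position: [0.466, 0.3467, 0.0827]
ee_rot: [[-1.0, -0.001, 0.001], [-0.001, 1.0, 0.001], [-0.001, 0.001, -1.0]]
force: [-1.6, -0.1, 4.8]
gripper_width: 0.0203
grasp_force: 58.5
```

>>> carry_out(steps=[{"tx": 0,"ty": 0,"tz": -0.3,"rx": 0,"ry": 0,"rz": 0,"grip": -1},{"tx": 0,"ty": 0,"tz": -0.5,"rx": 0,"ry": 0,"rz": 0,"grip": -1},{"tx": 0,"ty": 0,"tz": -0.9,"rx": 0,"ry": 0,"rz": 0,"grip": -1},{"tx": 0,"ty": 0,"tz": -0.9,"rx": 0,"ry": 0,"rz": 0,"grip": -1},{"tx": 0,"ty": 0,"tz": -0.9,"rx": 0,"ry": 0,"rz": 0,"grip": -1},{"tx": 0,"ty": 0,"tz": -0.9,"rx": 0,"ry": 0,"rz": 0,"grip": -1},{"tx": 0,"ty": 0,"tz": -0.8,"rx": 0,"ry": 0,"rz": 0,"grip": -1},{"tx": 0,"ty": 0,"tz": 0,"rx": 0,"ry": 0,"rz": 0,"grip": -1}])

```text
time_s: 9.22
position: [0.4667, 0.347, 0.2143]
ee_rot: [[-1.0, -0.001, 0.004], [-0.001, 1.0, 0.002], [-0.004, 0.002, -1.0]]
force: [0.3, -0.3, -1.6]
gripper_width: 0.0206
grasp_force: 58.6
```

>>> carry_out(steps=[{"tx": -0.5,"ty": -0.94,"tz": 0,"rx": 0,"ry": 0,"rz": 0,"grip": -1},{"tx": -0.5,"ty": -0.94,"tz": 0,"rx": 0,"ry": 0,"rz": 0,"grip": -1},{"tx": -0.5,"ty": -0.94,"tz": 0,"rx": 0,"ry": 0,"rz": 0,"grip": -1},{"tx": -0.5,"ty": -0.94,"tz": 0,"rx": 0,"ry": 0,"rz": 0,"grip": -1},{"tx": -0.5,"ty": -0.94,"tz": 0,"rx": 0,"ry": 0,"rz": 0,"grip": -1},{"tx": -0.5,"ty": -0.94,"tz": 0,"rx": 0,"ry": 0,"rz": 0,"grip": -1},{"tx": -0.5,"ty": -0.94,"tz": 0,"rx": 0,"ry": 0,"rz": 0,"grip": -1},{"tx": -0.5,"ty": -0.94,"tz": 0,"rx": 0,"ry": 0,"rz": 0,"grip": -1},{"tx": -0.5,"ty": -0.94,"tz": 0,"rx": 0,"ry": 0,"rz": 0,"grip": -1},{"tx": -0.5,"ty": -0.94,"tz": 0,"rx": 0,"ry": 0,"rz": 0,"grip": -1},{"tx": -0.5,"ty": -0.94,"tz": 0,"rx": 0,"ry": 0,"rz": 0,"grip": -1},{"tx": -0.5,"ty": -0.94,"tz": 0,"rx": 0,"ry": 0,"rz": 0,"grip": -1}])

```text
time_s: 10.72
position: [0.6157, 0.0638, 0.2109]
ee_rot: [[-1.0, -0.001, -0.002], [-0.001, 1.0, 0.0], [0.002, 0.0, -1.0]]
force: [0.5, 0.3, -0.9]
gripper_width: 0.0205
grasp_force: 58.7
```

```bash
python3 - <<'E'
from h import *
c=snap('scene','s1');d=snap('top','t1');o=get_obs();print(o['position'],o['gripper_width'])
a=cv2.resize(c['frame'][180:290,300:420,::-1],None,fx=5,fy=5,interpolation=cv2.INTER_CUBIC)
cv2.imwrite('pics/s1c.png',a)
E
```

```text
[0.61670912 0.06217558 0.21079269] 0.020478518023406136
```

View pics/s1c.png

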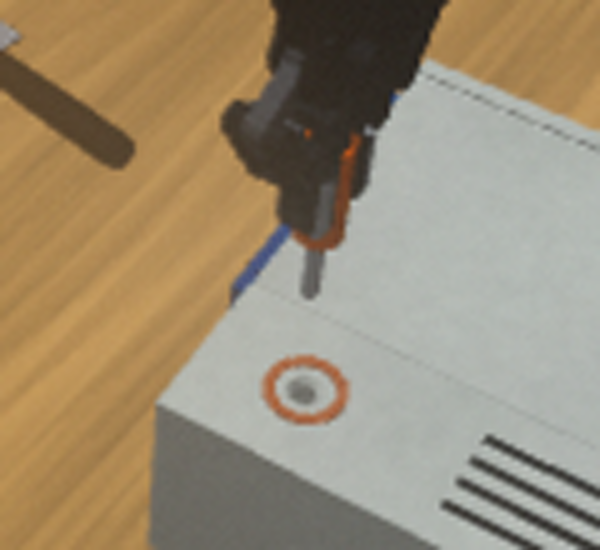

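The scene crop shows the drawer shut and the probe hanging straight in the fingers. Its tip is at about (361.6,239) and the port ring at (360.8,257.6). I'll move over the port and measure the tip against the ring.

>>> carry_out(steps=[{"tx": -0.32,"ty": -0.46,"tz": 0.3,"rx": 0,"ry": 0,"rz": 0,"grip": -1},{"tx": -0.32,"ty": -0.46,"tz": 0.2,"rx": 0,"ry": 0,"rz": 0,"grip": -1},{"tx": 0,"ty": 0,"tz": 0,"rx": 0,"ry": 0,"rz": 0,"grip": -1},{"tx": 0,"ty": 0,"tz": 0,"rx": 0,"ry": 0,"rz": 0,"grip": -1}])

```text
time_s: 11.32
position: [0.6318, 0.0419, 0.1994]
ee_rot: [[-1.0, -0.001, -0.001], [-0.001, 1.0, 0.001], [0.001, 0.001, -1.0]]
force: [1.1, 0.3, -0.8]
gripper_width: 0.0207
grasp_force: 58.8
```

```bash
python3 - <<'E'
from h import *
c=snap('scene','s2');o=get_obs();print(o['position'],o['gripper_width'])
c=snap('scene','s2')
a=cv2.resize(c['frame'][210:275,325:405,::-1],None,fx=9,fy=9,interpolation=cv2.INTER_CUBIC)
cv2.imwrite('pics/s2c.png',a)
E
```

```text
[0.63180637 0.0420215  0.19961813] 0.020747620618654226
```

View pics/s2c.png

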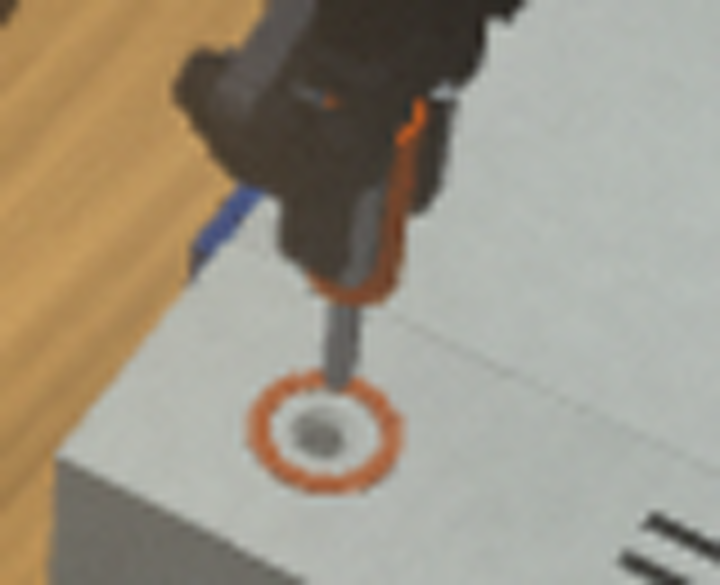

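```bash
python3 - <<'E'
from h import *
f=lambda u,v:(325+u/9-.44,210+v/9-.44)
p=onz('s2',f(325.5,432.5),.11); print('port',p)
for v in(378,382,388): print('tip',onz('s2',f(338,v),.1269), onz('s2',f(338,v),.1269)-p)
# expected projection of tip/flange if concentric w/ TCP
c=np.load('pics/s2.npz');K=c['camera_matrix'];P=np.linalg.inv(c['pose'])
for q in((.6318,.042,.1269),(.6318,.042,.1669),(.6318,.042,.11)):
    x=P@[*q,1];x=K@(x[:3]*[1,-1,-1]);x=x[:2]/x[2];print((x-[325,210]+.44)*9)
E
```

```text
port [0.63161974 0.04015016 0.11      ]
tip [0.63110552 0.04357248 0.1269    ] [-0.00051422  0.00342233  0.0169    ]
tip [0.63174879 0.04256833 0.1269    ] [0.00012905 0.00241817 0.0169    ]
tip [0.6327117  0.04106523 0.1269    ] [0.00109195 0.00091507 0.0169    ]
[336.86756214 383.63258073]
[352.96875822 273.67614573]
[330.38459644 427.90530396]
```

>>> carry_out(steps=[{"tx": -0.03,"ty": -0.12,"tz": 0,"rx": 0,"ry": 0,"rz": 0,"grip": -1},{"tx": 0,"ty": 0,"tz": 0.2,"rx": 0,"ry": 0,"rz": 0,"grip": -1},{"tx": 0,"ty": 0,"tz": 0.2,"rx": 0,"ry": 0,"rz": 0,"grip": -1},{"tx": 0,"ty": 0,"tz": 0.2,"rx": 0,"ry": 0,"rz": 0,"grip": -1},{"tx": 0,"ty": 0,"tz": 0.1,"rx": 0,"ry": 0,"rz": 0,"grip": -1},{"tx": 0,"ty": 0,"tz": 0,"rx": 0,"ry": 0,"rz": 0,"grip": -1}])

```text
time_s: 12.18
position: [0.6326, 0.0386, 0.1817]
ee_rot: [[-1.0, -0.001, -0.001], [-0.001, 1.0, 0.0], [0.001, 0.0, -1.0]]
force: [-0.7, -1.0, -0.3]
gripper_width: 0.0201
grasp_force: 58.8
```

>>> carry_out(steps=[{"tx": 0,"ty": 0,"tz": 0.1,"rx": 0,"ry": 0,"rz": 0,"grip": -1},{"tx": 0,"ty": 0,"tz": 0.1,"rx": 0,"ry": 0,"rz": 0,"grip": -1}])

```text
time_s: 12.42
position: [0.6328, 0.0386, 0.177]
ee_rot: [[-1.0, -0.001, 0.0], [-0.001, 1.0, 0.0], [-0.0, 0.0, -1.0]]
force: [-0.4, 0.2, -1.2]
gripper_width: 0.0207
grasp_force: 58.8
```

>>> carry_out(steps=[{"tx": 0,"ty": 0,"tz": 0.2,"rx": 0,"ry": 0,"rz": 0,"grip": -1},{"tx": 0,"ty": 0,"tz": 0.2,"rx": 0,"ry": 0,"rz": 0,"grip": -1}])

```text
time_s: 12.68
position: [0.6327, 0.0386, 0.1667]
ee_rot: [[-1.0, -0.001, -0.0], [-0.001, 1.0, 0.0], [0.0, 0.0, -1.0]]
force: [-0.6, -0.5, -0.5]
gripper_width: 0.0204
grasp_force: 58.8
```

>>> carry_out(steps=[{"tx": 0,"ty": 0,"tz": 0.2,"rx": 0,"ry": 0,"rz": 0,"grip": -1},{"tx": 0,"ty": 0,"tz": 0.2,"rx": 0,"ry": 0,"rz": 0,"grip": -1},{"tx": 0,"ty": 0,"tz": 0.2,"rx": 0,"ry": 0,"rz": 0,"grip": -1}])

```text
time_s: 13.05
position: [0.6327, 0.0386, 0.1516]
ee_rot: [[-1.0, -0.001, -0.0], [-0.001, 1.0, 0.0], [0.0, 0.0, -1.0]]
force: [-0.1, -0.0, -0.6]
gripper_width: 0.0207
grasp_force: 58.8
```

>>> carry_out(steps=[{"tx": 0,"ty": 0,"tz": 0.2,"rx": 0,"ry": 0,"rz": 0,"grip": -1},{"tx": 0,"ty": 0,"tz": 0.08,"rx": 0,"ry": 0,"rz": 0,"grip": -1},{"tx": 0,"ty": 0,"tz": 0.06,"rx": 0,"ry": 0,"rz": 0,"grip": -1}])

```text
time_s: 13.42
position: [0.6327, 0.0386, 0.1435]
ee_rot: [[-1.0, -0.001, -0.0], [-0.001, 1.0, 0.0], [0.0, 0.0, -1.0]]
force: [0.0, 0.2, -1.1]
gripper_width: 0.0205
grasp_force: 58.8
```

>>> carry_out(steps=[{"tx": 0,"ty": 0,"tz": 0.06,"rx": 0,"ry": 0,"rz": 0,"grip": -1},{"tx": 0,"ty": 0,"tz": 0,"rx": 0,"ry": 0,"rz": 0,"grip": -1}])

```text
time_s: 13.68
position: [0.6328, 0.0387, 0.1427]
ee_rot: [[-1.0, -0.001, 0.001], [-0.001, 1.0, 0.0], [-0.001, 0.0, -1.0]]
force: [-1.2, 0.3, 2.6]
gripper_width: 0.0206
grasp_force: 59.2
```

>>> carry_out(steps=[{"tx": 0,"ty": 0,"tz": 0,"rx": 0,"ry": 0,"rz": 0,"grip": -0.3},{"tx": 0,"ty": 0,"tz": 0,"rx": 0,"ry": 0,"rz": 0,"grip": 0},{"tx": 0,"ty": 0,"tz": 0,"rx": 0,"ry": 0,"rz": 0,"grip": 1},{"tx": 0,"ty": 0,"tz": 0,"rx": 0,"ry": 0,"rz": 0,"grip": 1},{"tx": 0,"ty": 0,"tz": -0.4,"rx": 0,"ry": 0,"rz": 0,"grip": 1},{"tx": 0,"ty": 0,"tz": -0.8,"rx": 0,"ry": 0,"rz": 0,"grip": 1},{"tx": 0,"ty": 0,"tz": -0.8,"rx": 0,"ry": 0,"rz": 0,"grip": 1},{"tx": 0,"ty": 0,"tz": -0.8,"rx": 0,"ry": 0,"rz": 0,"grip": 1},{"tx": 0,"ty": 0,"tz": -0.8,"rx": 0,"ry": 0,"rz": 0,"grip": 1},{"tx": 0,"ty": 0,"tz": -0.4,"rx": 0,"ry": 0,"rz": 0,"grip": 1}])

```text
time_s: 14.92
position: [0.6334, 0.0386, 0.2441]
ee_rot: [[-1.0, -0.001, 0.003], [-0.001, 1.0, -0.0], [-0.003, -0.0, -1.0]]
force: [-0.7, -0.1, 0.7]
gripper_width: 0.0856
grasp_force: 0.0
```

>>> carry_out(steps=[{"tx": 0.5,"ty": -0.99,"tz": 0,"rx": 0,"ry": 0,"rz": 0,"grip": 1},{"tx": 0.5,"ty": -0.99,"tz": 0,"rx": 0,"ry": 0,"rz": 0,"grip": 0},{"tx": 0.5,"ty": -0.99,"tz": 0,"rx": 0,"ry": 0,"rz": 0,"grip": -1},{"tx": 0.5,"ty": -0.99,"tz": 0,"rx": 0,"ry": 0,"rz": 0,"grip": -1},{"tx": 0.5,"ty": -0.99,"tz": 0,"rx": 0,"ry": 0,"rz": 0,"grip": -1},{"tx": 0.5,"ty": -0.99,"tz": 0,"rx": 0,"ry": 0,"rz": 0,"grip": -1},{"tx": 0.5,"ty": -0.99,"tz": 0,"rx": 0,"ry": 0,"rz": 0,"grip": -1},{"tx": 0.5,"ty": -0.99,"tz": 0,"rx": 0,"ry": 0,"rz": 0,"grip": -1},{"tx": 0.5,"ty": -0.99,"tz": 0,"rx": 0,"ry": 0,"rz": 0,"grip": -1},{"tx": 0.5,"ty": -0.99,"tz": 0,"rx": 0,"ry": 0,"rz": 0,"grip": -1},{"tx": 0.5,"ty": -0.99,"tz": 0,"rx": 0,"ry": 0,"rz": 0,"grip": -1},{"tx": 0.5,"ty": -0.99,"tz": 0,"rx": 0,"ry": 0,"rz": 0,"grip": -1}])

```text
time_s: 16.42
position: [0.4824, -0.2592, 0.242]
ee_rot: [[-1.0, -0.001, -0.0], [-0.001, 1.0, 0.0], [0.0, 0.0, -1.0]]
force: [-1.1, -0.7, -0.6]
gripper_width: 0.0001
grasp_force: 0.0
```

```bash
python3 - <<'E'
from h import *
c=snap('scene','s3');d=snap('top','t3');o=get_obs();print(o['position'],o['gripper_width'])
a=cv2.resize(c['frame'][180:290,310:450,::-1],(560,440),interpolation=cv2.INTER_CUBIC)
b=cv2.resize(d['frame'][170:280,270:330,::-1],(240,440),interpolation=cv2.INTER_CUBIC)
cv2.imwrite('pics/s3c.png',np.hstack([a,b]))
E
```

```text
[ 0.48187781 -0.26059965  0.24196808] 9.59006174298944e-05
```

View pics/s3c.png

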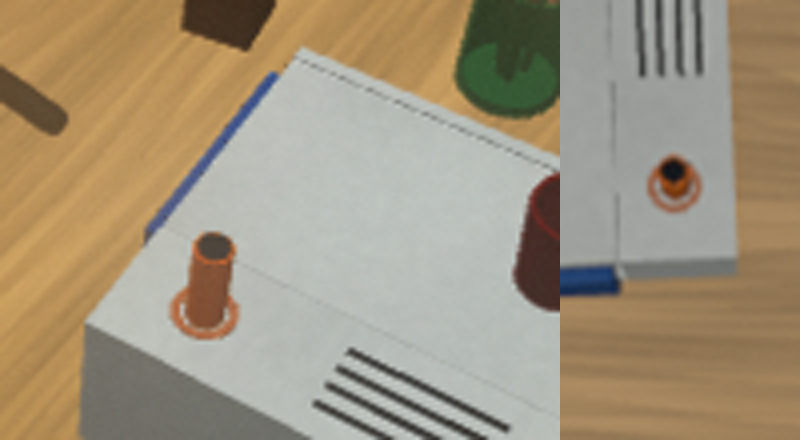

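The crop shows the probe upright in the ring at about (206,315) with its grip down on the box top, and the drawer front flush with the box. Next the keys, green first.

>>> carry_out(steps=[{"tx": 0.14,"ty": -0.97,"tz": 0,"rx": 0,"ry": 0,"rz": 0,"grip": -1},{"tx": 0.14,"ty": -0.97,"tz": 0,"rx": 0,"ry": 0,"rz": 0,"grip": -1},{"tx": 0.14,"ty": -0.97,"tz": 0,"rx": 0,"ry": 0,"rz": 0,"grip": -1},{"tx": 0,"ty": 0,"tz": 0.9,"rx": 0,"ry": 0,"rz": 0,"grip": -1},{"tx": 0,"ty": 0,"tz": 0.9,"rx": 0,"ry": 0,"rz": 0,"grip": -1},{"tx": 0,"ty": 0,"tz": 0.9,"rx": 0,"ry": 0,"rz": 0,"grip": -1},{"tx": 0,"ty": 0,"tz": 0.9,"rx": 0,"ry": 0,"rz": 0,"grip": -1},{"tx": 0,"ty": 0,"tz": 0.9,"rx": 0,"ry": 0,"rz": 0,"grip": -1},{"tx": 0,"ty": 0,"tz": 0.9,"rx": 0,"ry": 0,"rz": 0,"grip": -1},{"tx": 0,"ty": 0,"tz": 0,"rx": 0,"ry": 0,"rz": 0,"grip": -1}])

```text
time_s: 17.77
position: [0.4716, -0.3303, 0.1053]
ee_rot: [[-1.0, -0.001, -0.003], [-0.001, 1.0, 0.003], [0.003, 0.003, -1.0]]
force: [0.0, -0.4, 1.2]
gripper_width: -0.0002
grasp_force: 0.0
```

>>> carry_out(steps=[{"tx": 0.02,"ty": -0.12,"tz": 0.4,"rx": 0,"ry": 0,"rz": 0,"grip": -1},{"tx": 0,"ty": 0,"tz": 0.36,"rx": 0,"ry": 0,"rz": 0,"grip": -1},{"tx": 0,"ty": 0,"tz": 0,"rx": 0,"ry": 0,"rz": 0,"grip": -1}])

```text
time_s: 18.15
position: [0.4721, -0.3345, 0.0879]
ee_rot: [[-1.0, -0.001, 0.0], [-0.001, 1.0, -0.0], [-0.0, -0.0, -1.0]]
force: [-0.6, -0.3, 2.6]
gripper_width: 0.0002
grasp_force: 0.8
```

>>> carry_out(steps=[{"tx": 0,"ty": 0,"tz": 0.12,"rx": 0,"ry": 0,"rz": 0,"grip": -1},{"tx": 0,"ty": 0,"tz": 0,"rx": 0,"ry": 0,"rz": 0,"grip": -1}])

```text
time_s: 18.4
position: [0.4722, -0.3345, 0.0854]
ee_rot: [[-1.0, -0.001, 0.001], [-0.001, 1.0, -0.001], [-0.001, -0.001, -1.0]]
force: [-1.0, -1.4, 3.1]
gripper_width: -0.0001
grasp_force: 1.4
```

>>> carry_out(steps=[{"tx": 0,"ty": 0,"tz": 0.1,"rx": 0,"ry": 0,"rz": 0,"grip": -1},{"tx": 0,"ty": 0,"tz": 0,"rx": 0,"ry": 0,"rz": 0,"grip": -1}])

```text
time_s: 18.65
position: [0.4722, -0.3345, 0.083]
ee_rot: [[-1.0, -0.001, 0.001], [-0.001, 1.0, -0.001], [-0.001, -0.001, -1.0]]
force: [-1.2, -0.2, 4.6]
gripper_width: -0.0001
grasp_force: 2.5
```

>>> carry_out(steps=[{"tx": 0,"ty": 0,"tz": 0.06,"rx": 0,"ry": 0,"rz": 0,"grip": -1},{"tx": 0,"ty": 0,"tz": 0,"rx": 0,"ry": 0,"rz": 0,"grip": -1}])

```text
time_s: 18.9
position: [0.4722, -0.3346, 0.0829]
ee_rot: [[-1.0, -0.001, 0.001], [-0.001, 1.0, -0.001], [-0.001, -0.001, -1.0]]
force: [-3.5, 0.9, 13.5]
gripper_width: -0.0002
grasp_force: 6.4
```

>>> carry_out(steps=[{"tx": 0,"ty": 0,"tz": -0.4,"rx": 0,"ry": 0,"rz": 0,"grip": -1},{"tx": 0,"ty": 0,"tz": -0.8,"rx": 0,"ry": 0,"rz": 0,"grip": -1},{"tx": 0.12,"ty": 0.8,"tz": 0,"rx": 0,"ry": 0,"rz": 0,"grip": -1},{"tx": 0.12,"ty": 0.8,"tz": 0,"rx": 0,"ry": 0,"rz": 0,"grip": -1},{"tx": 0.12,"ty": 0.8,"tz": 0,"rx": 0,"ry": 0,"rz": 0,"grip": -1},{"tx": 0,"ty": 0,"tz": 0,"rx": 0,"ry": 0,"rz": 0,"grip": -1},{"tx": 0,"ty": 0,"tz": 0,"rx": 0,"ry": 0,"rz": 0,"grip": -1}])

```text
time_s: 19.77
position: [0.4633, -0.2743, 0.111]
ee_rot: [[-1.0, -0.002, 0.0], [-0.002, 1.0, -0.001], [-0.0, -0.001, -1.0]]
force: [-0.7, 0.7, -1.1]
gripper_width: 0.0002
grasp_force: 0.0
```

>>> carry_out(steps=[{"tx": 0,"ty": 0,"tz": 0.5,"rx": 0,"ry": 0,"rz": 0,"grip": -1},{"tx": 0,"ty": 0,"tz": 0.36,"rx": 0,"ry": 0,"rz": 0,"grip": -1},{"tx": 0,"ty": 0,"tz": 0.14,"rx": 0,"ry": 0,"rz": 0,"grip": -1},{"tx": 0,"ty": 0,"tz": 0.1,"rx": 0,"ry": 0,"rz": 0,"grip": -1},{"tx": 0,"ty": 0,"tz": 0,"rx": 0,"ry": 0,"rz": 0,"grip": -1}])

```text
time_s: 20.4
position: [0.4627, -0.2744, 0.0836]
ee_rot: [[-1.0, -0.001, -0.001], [-0.001, 1.0, -0.0], [0.001, -0.0, -1.0]]
force: [-2.7, -0.3, 4.0]
gripper_width: 0.0002
grasp_force: 1.8
```

>>> carry_out(steps=[{"tx": 0,"ty": 0,"tz": 0.08,"rx": 0,"ry": 0,"rz": 0,"grip": -1},{"tx": 0,"ty": 0,"tz": 0,"rx": 0,"ry": 0,"rz": 0,"grip": -1}])

```text
time_s: 20.65
position: [0.4627, -0.2745, 0.0829]
ee_rot: [[-1.0, -0.001, -0.0], [-0.001, 1.0, -0.001], [0.0, -0.001, -1.0]]
force: [-4.4, 0.5, 10.8]
gripper_width: -0.0
grasp_force: 5.5
```

>>> carry_out(steps=[{"tx": 0,"ty": 0,"tz": -0.4,"rx": 0,"ry": 0,"rz": 0,"grip": -1},{"tx": 0,"ty": 0,"tz": -0.8,"rx": 0,"ry": 0,"rz": 0,"grip": -1},{"tx": 0,"ty": 0,"tz": -0.4,"rx": 0,"ry": 0,"rz": 0,"grip": -1},{"tx": -0.68,"ty": -0.5,"tz": 0,"rx": 0,"ry": 0,"rz": 0,"grip": -1},{"tx": -0.68,"ty": -0.5,"tz": 0,"rx": 0,"ry": 0,"rz": 0,"grip": -1},{"tx": -0.68,"ty": -0.5,"tz": 0,"rx": 0,"ry": 0,"rz": 0,"grip": -1},{"tx": -0.68,"ty": -0.5,"tz": 0,"rx": 0,"ry": 0,"rz": 0,"grip": -1},{"tx": 0,"ty": 0,"tz": 0.4,"rx": 0,"ry": 0,"rz": 0,"grip": -1},{"tx": 0,"ty": 0,"tz": 0,"rx": 0,"ry": 0,"rz": 0,"grip": -1},{"tx": 0,"ty": 0,"tz": 0,"rx": 0,"ry": 0,"rz": 0,"grip": -1}])

```text
time_s: 21.9
position: [0.5301, -0.3234, 0.1111]
ee_rot: [[-1.0, -0.001, -0.001], [-0.001, 1.0, 0.001], [0.001, 0.001, -1.0]]
force: [0.5, -1.1, 0.7]
gripper_width: 0.0002
grasp_force: 0.0
```

>>> carry_out(steps=[{"tx": 0,"ty": -0.05,"tz": 0.5,"rx": 0,"ry": 0,"rz": 0,"grip": -1},{"tx": 0,"ty": 0,"tz": 0.36,"rx": 0,"ry": 0,"rz": 0,"grip": -1},{"tx": 0,"ty": 0,"tz": 0.14,"rx": 0,"ry": 0,"rz": 0,"grip": -1},{"tx": 0,"ty": 0,"tz": 0.1,"rx": 0,"ry": 0,"rz": 0,"grip": -1},{"tx": 0,"ty": 0,"tz": 0,"rx": 0,"ry": 0,"rz": 0,"grip": -1}])

```text
time_s: 22.52
position: [0.5305, -0.3251, 0.0841]
ee_rot: [[-1.0, -0.001, -0.001], [-0.001, 1.0, 0.001], [0.001, 0.001, -1.0]]
force: [-2.4, 1.3, 2.5]
gripper_width: 0.0002
grasp_force: 1.7
```

>>> carry_out(steps=[{"tx": 0,"ty": 0,"tz": 0.08,"rx": 0,"ry": 0,"rz": 0,"grip": -1},{"tx": 0,"ty": 0,"tz": 0,"rx": 0,"ry": 0,"rz": 0,"grip": -1}])

```text
time_s: 22.78
position: [0.5309, -0.3254, 0.083]
ee_rot: [[-1.0, -0.001, 0.0], [-0.001, 1.0, -0.0], [-0.0, -0.0, -1.0]]
force: [-3.2, 2.3, 7.8]
gripper_width: 0.0002
grasp_force: 3.7
```

>>> carry_out(steps=[{"tx": 0,"ty": 0,"tz": -0.4,"rx": 0,"ry": 0,"rz": 0,"grip": -1},{"tx": 0,"ty": 0,"tz": -0.8,"rx": 0,"ry": 0,"rz": 0,"grip": -1},{"tx": 0,"ty": 0,"tz": -0.9,"rx": 0,"ry": 0,"rz": 0,"grip": -1},{"tx": 0,"ty": 0,"tz": -0.9,"rx": 0,"ry": 0,"rz": 0,"grip": -1},{"tx": 0,"ty": 0,"tz": -0.9,"rx": 0,"ry": 0,"rz": 0,"grip": -1},{"tx": 0.8,"ty": 0,"tz": -0.9,"rx": 0,"ry": 0,"rz": 0,"grip": -1},{"tx": 0.8,"ty": 0,"tz": 0,"rx": 0,"ry": 0,"rz": 0,"grip": -1},{"tx": 0.8,"ty": 0,"tz": 0,"rx": 0,"ry": 0,"rz": 0,"grip": -1},{"tx": 0,"ty": 0,"tz": 0,"rx": 0,"ry": 0,"rz": 0,"grip": -1},{"tx": 0,"ty": 0,"tz": 0,"rx": 0,"ry": 0,"rz": 0,"grip": -1}])

```text
time_s: 24.02
position: [0.4715, -0.3258, 0.2019]
ee_rot: [[-1.0, -0.0, 0.001], [-0.0, 1.0, -0.0], [-0.001, -0.0, -1.0]]
force: [-0.3, -0.4, -0.9]
gripper_width: 0.0
grasp_force: 0.0
```

```bash
python3 - <<'E'
from h import *
c=snap('scene','s4')
E
```

```text
(no output)
```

View pics/s4.png

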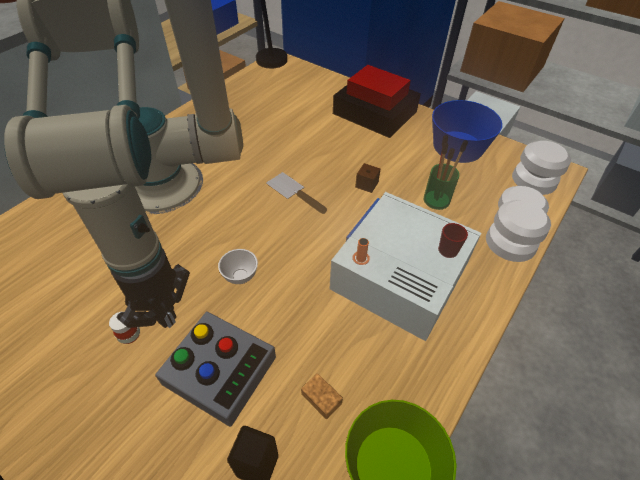

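The picture shows the drawer shut, the probe in its port at (362,250), all four keys up, and nothing else moved. The gripper is clear of everything, so I'm handing in.

```bash
python3 -c "
from rig import *
print(job_done())"
```

```text
the job is handed in; nothing more can be done
None
```

The job is handed in, though the verdict was not shown: the drawer is shut, the probe is seated and released, green, yellow and blue were pressed in order, red was never touched, and nothing else had moved in the last picture.

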